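# Line up the bound books by thickness on the finishing board

### The job

Line up the four small books on the pads of the wooden board in order of thickness: the thickest on the red pad at one end, then thinner and thinner along the row to the thinnest on the white pad at the other end. Set each one down gently, flat, squarely in the middle of its own pad with its long side along the pad's long side, and let go. Leave the glue jar and the brass weight where they stand.

Things in the scene. Friction and masses are not known exactly. Their poses are not given: they have to be found in the camera images.
- book_blue: Small dark blue hardback book lying flat, the thickest of the four: 86 mm long (its x), 54 mm wide (its y), 52 mm thick (its z). Loose, rigid, cover and pages one solid block. Origin: centre of its underside. Grip it across its 54 mm width. It starts on the bare table at z = 0, turned up to 0.7 rad either way.
- book_green: Small green hardback book lying flat, the second thickest of the four: 86 mm long (its x), 54 mm wide (its y), 38 mm thick (its z). Loose, rigid, cover and pages one solid block. Origin: centre of its underside. Grip it across its 54 mm width. It starts on the bare table at z = 0, turned up to 0.7 rad either way.
- book_yellow: Small yellow hardback book lying flat, the third thickest of the four: 86 mm long (its x), 54 mm wide (its y), 26 mm thick (its z). Loose, rigid, cover and pages one solid block. Origin: centre of its underside. Grip it across its 54 mm width. It starts on the bare table at z = 0, turned up to 0.7 rad either way.
- book_pink: Small pink hardback book lying flat, the thinnest of the four: 86 mm long (its x), 54 mm wide (its y), 16 mm thick (its z). Loose, rigid, cover and pages one solid block. Origin: centre of its underside. Grip it across its 54 mm width. It starts on the bare table at z = 0, turned up to 0.7 rad either way.
- pad_red: One end of the row, left or right. Fixed red rubber pad, 98 (its x) x 66 (its y) x 3 mm, on a 12 mm thick wooden board (120 x 384 mm) on the table. Origin: centre of its underside, 12 mm above the table; a book on it rests 15 mm above the table, its x along the pad's x, either way round. The pads form a row along their y, centres 90 mm apart.
- pad_b: Inner place of the row; which grey pad is beside the red one varies. Fixed dark grey rubber pad, 98 (its x) x 66 (its y) x 3 mm, on a 12 mm thick wooden board (120 x 384 mm) on the table. Origin: centre of its underside, 12 mm above the table; a book on it rests 15 mm above the table, its x along the pad's x, either way round. The pads form a row along their y, centres 90 mm apart.
- pad_c: Inner place of the row; which grey pad is beside the red one varies. Fixed dark grey rubber pad, 98 (its x) x 66 (its y) x 3 mm, on a 12 mm thick wooden board (120 x 384 mm) on the table. Origin: centre of its underside, 12 mm above the table; a book on it rests 15 mm above the table, its x along the pad's x, either way round. The pads form a row along their y, centres 90 mm apart.
- pad_d: The end of the row farthest from the red pad. Fixed white rubber pad, 98 (its x) x 66 (its y) x 3 mm, on a 12 mm thick wooden board (120 x 384 mm) on the table. Origin: centre of its underside, 12 mm above the table; a book on it rests 15 mm above the table, its x along the pad's x, either way round. The pads form a row along their y, centres 90 mm apart.
- glue_jar: Bystander: white jar with an orange cap, 64 mm across, 85 mm high, loose, standing beyond the books. Origin: centre of its underside.
- weight: Bystander: brass pressing weight with a knob, 60 mm across, 64 mm high, loose, standing beyond the books on the robot's right. Origin: centre of its underside.
Not all that is in view belongs to the job. There is more than one size of the book_yellow; the one meant has the size given above.

How it is judged (in metres and radians):
At the end, for the whole second after the job is handed in: Blue book on the red pad, green on the grey pad beside the red one, yellow on the other grey pad, pink on the white pad: each within 12 mm of its pad's centre, long axis within 0.2 rad of the pad's, lying flat on the pad, face up (tilt under 0.08 rad), released and at rest (under 0.02 m/s) (horizontal distance between book_blue and pad_red below 0.012 m and angle between the x axis of book_blue and the x axis of pad_red, either way round below 0.2 rad and z of book_blue in the frame of pad_red between -0.001 and 0.007 m and angle between each of book_blue, book_pink's own z axis and vertical below 0.08 rad and horizontal distance between book_pink and pad_d below 0.012 m and angle between the x axis of book_pink and the x axis of pad_d, either way round below 0.2 rad and z of book_pink in the frame of pad_d between -0.001 and 0.007 m and ((horizontal distance between pad_red and pad_b below 0.13 m and (horizontal distance between book_green and pad_b below 0.012 m and angle between the x axis of book_green and the x axis of pad_b, either way round below 0.2 rad and z of book_green in the frame of pad_b between -0.001 and 0.007 m and angle between book_green's own z axis and vertical below 0.08 rad) and (horizontal distance between book_yellow and pad_c below 0.012 m and angle between the x axis of book_yellow and the x axis of pad_c, either way round below 0.2 rad and z of book_yellow in the frame of pad_c between -0.001 and 0.007 m and angle between book_yellow's own z axis and vertical below 0.08 rad)) or (horizontal distance between pad_red and pad_c below 0.13 m and (horizontal distance between book_green and pad_c below 0.012 m and angle between the x axis of book_green and the x axis of pad_c, either way round below 0.2 rad and z of book_green in the frame of pad_c between -0.001 and 0.007 m and angle between book_green's own z axis and vertical below 0.08 rad) and (horizontal distance between book_yellow and pad_b below 0.012 m and angle between the x axis of book_yellow and the x axis of pad_b, either way round below 0.2 rad and z of book_yellow in the frame of pad_b between -0.001 and 0.007 m and angle between book_yellow's own z axis and vertical below 0.08 rad))) and linear speed of each of book_blue, book_green, book_yellow, book_pink below 0.02 m/s); the robot touches nothing.
It fails at once if a book is dropped or thrown (out of the fingers and faster than 0.6 m/s) ((contact force between the fingers and book_blue below 0.01 N and linear speed of book_blue above 0.6 m/s) or (contact force between the fingers and book_green below 0.01 N and linear speed of book_green above 0.6 m/s) or (contact force between the fingers and book_yellow below 0.01 N and linear speed of book_yellow above 0.6 m/s) or (contact force between the fingers and book_pink below 0.01 N and linear speed of book_pink above 0.6 m/s)).
It fails at once if the glue jar is moved by more than 20 mm (distance of glue_jar from where it was at the start of the episode above 0.02 m).
It fails at once if the brass weight is moved by more than 20 mm (distance of weight from where it was at the start of the episode above 0.02 m).
It also fails if it takes over 128 s, if anything falls off the work surface, if the arm or the gripper's body presses on something with over 40 N, if the wrist force passes 120 N, or if a joint passes its speed limit or range.

### The arm

A 7-joint arm with a two-finger parallel gripper is mounted at the origin on the work surface. World frame = base frame: x ahead of the robot, y to its left, z up, the work surface at z = 0. Lengths are in m, angles in degrees, forces in N, time in s.
With the tool pointing down it reaches from about 0.425 to 1.025 m from the base axis. Payload 3.6 kg.
Tool frame: the origin (TCP) lies between the finger pads; the fingertips stand 14 mm ahead of it and the grasp point (between the pads) lies 5 mm behind it; z points along the fingers, y is the line along which they close (so a half turn about z gives the same grasp; the last joint's range is limited). The gripper opens to 85 mm and grips with 20 to 120 N. Pads are 22 mm wide; open, the fingers measure 114 mm over their backs; the gripper's body (76 mm by 85 mm) begins 54 mm behind the grasp point. The pads swing forward as they close: fully open they stand 13 mm farther back than shut.
Start: joints at [57.725, 33.873, 2.773, 92.16, -1.908, 54.013, -1.931], TCP at [0.328, -0.646, 0.215] pointing down, gripper open.
Joint ranges: [-153.93, 153.93], [-27.13, 128.08], [-72.61, 78.16], [10.71, 143.7], [-87.88, 267.88], [4.46, 118.87], [-176.78, 176.78]. Speed limits (degrees/s): [147.25, 147.25, 180, 180, 180, 180, 180].

### API

Orientations are given as [roll, pitch, yaw] about the fixed x, y, z axes, in that order (R = Rz(yaw) Ry(pitch) Rx(roll)).
In Python, from workcell import sensors, imaging, robot gives the robot as it stands.
- The arm moves only by the shell command python3 -m handwheel 'ROWS' [FORCE]. ROWS is text: rows parted by semicolons, each of 5 numbers parted by spaces: the shift along the tool's x, y, z in units of 0.3 m (1.0 is 0.3 m), then the turn about the tool's z in units of 120 degrees (1.0 is 120 degrees), then the opening, from 0 (shut) to 1 (fully open). In form: dx dy dz yaw hand; .... A call has 1 to 8 rows; each row is the pose to reach, as a shift and turn from the pose commanded when the call began, along the tool's axes at that moment; what a row does not reach only later rows make up. A row lasts 1/12 s, in which the tool goes at most 41.7 mm and 7.16 degrees, less where a joint would pass 70% of its speed; a pose out of reach is approached as far as the arm can. A call with a number of a shift or a turn outside -1 to 1 is refused whole. A call with a gripper value outside its range is refused whole. The fingers move at their own pace and stop on an object; FORCE is the grip in N (left out, the last holds). Time passes only in rows, so rows that repeat a pose let the fingers close. It gives the time, the measured TCP pose, the force, the opening and the grip force at its end, in the units of the state.
- sensors.get_state(): the state, without advancing time (a new reading comes with each control period).
- imaging.get_image(name): name is "side" or "top" or "wrist"; returns the picture (420x560x3 uint8, red, green, blue); there is no depth.
- imaging.calibration(name): a dict with "camera_matrix" (3x3 intrinsics, pixels), "R" (3x3) and "t" (3): a world point X has camera coordinates R X + t. Camera axes: x right, y down, z forward; pixel columns grow to the right and rows downward; lengths in m; the calibration is good to about 2 mm. A picture is of the moment at which its call begins: read the wrist's pose just before it. calibration takes no time and is no camera call; for the wrist camera it gives the pose at the moment of the call.
- robot.hand_in(): hands the job in; it is judged then, once.
Trained networks look in the newest picture that a camera, given by its name, has taken for a name from the list of things; names that differ only in an ending like _2 or _b are one class to them, and where a whole thing is asked for, a point or a joint stands for the part that bears it (a point fixed in the world has none). Each returns a list of dicts, best first, with "confidence" (0 to 1); they miss things now and then, are a little off and sometimes report something else, mostly with a low value. They report only what shows in the picture. A call takes as long as a camera call. They do not tell look-alikes from the thing itself.
- imaging.boxes_of(camera, target): "xyz" ([x, y, z] in m, in the coordinates of the camera as it stood for that picture, good to about 4 mm: the middle of the surface that is visible of it).
- imaging.outline_of(camera, target): "region" (420x560 bool, what is visible of it).
The state is a dict: "time": time; "joint_positions": joint angles; "dq": joint speeds; "tau": joint torques, N m; "eef_pos": TCP position; "orientation": TCP orientation; "wrist_force": force on the tool from outside, world axes, zero at the start; "moment": the same for the moment, N m; "opening": finger opening in m; "grasp_force": force on a finger pad.
Only numpy, scipy, OpenCV 4.12 (cv2) and the standard library are available. Lean on these libraries where they do the work, as an engineer would, in place of code of your own. Each camera call takes 0.05 s, during which the arm holds its last target. There are 200 camera calls.

## Working session

There is one attempt and no reset: what is moved stays moved. The work goes in short steps, Python scripts to look and compute and a shell command to move; the robot and the scene stay as the last step left them, time stands still between calls to the robot, and variables do not carry over. Pictures are saved under pics/ and viewed, at most 14 in all, crops included, and the job is handed in when it is done.

```bash
mkdir -p pics; python3 - <<'E'
from workcell import sensors, imaging, robot
import cv2, numpy as np
s=sensors.get_state(); print({k:np.round(v,3).tolist() for k,v in s.items()})
for n in ["top","side"]:
    im=imaging.get_image(n); cv2.imwrite(f"pics/{n}0.png",im[:,:,::-1]); c=imaging.calibration(n); print(n,np.round(c["camera_matrix"],1).tolist(),np.round(c["R"],4).tolist(),np.round(c["t"],4).tolist())
E
```

```text
{'time': 0.0, 'joint_positions': [57.724, 33.927, 2.766, 92.238, -1.909, 54.012, -1.931], 'dq': [0.043, -0.034, 0.052, -0.005, -0.042, 0.004, -0.003], 'tau': [-0.0, -54.87, 1.546, -19.813, 0.009, 0.009, -0.0], 'eef_pos': [0.328, -0.646, 0.214], 'orientation': [-179.87, 0.006, 26.924], 'wrist_force': [-0.118, -0.575, 0.857], 'moment': [0.073, -0.007, 0.016], 'grasp_force': 0.0, 'opening': 0.086}
top [[447.0, 0.0, 273.1], [0.0, 447.0, 202.8], [0.0, 0.0, 1.0]] [[-0.0172, -0.9999, -0.0009], [-0.9799, 0.0171, -0.1987], [0.1987, -0.0025, -0.9801]] [0.0037, 0.612, 1.0431]
side [[441.5, 0.0, 274.8], [0.0, 441.5, 212.4], [0.0, 0.0, 1.0]] [[-0.9657, -0.2596, 0.0069], [-0.1842, 0.6658, -0.723], [0.1831, -0.6995, -0.6908]] [0.5794, 0.1322, 0.8466]
```

View pics/top0.png

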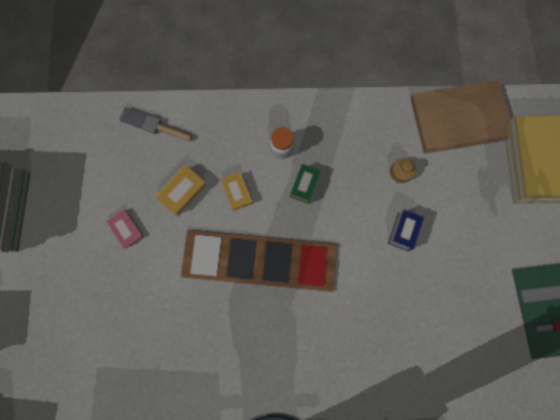

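View pics/side0.png

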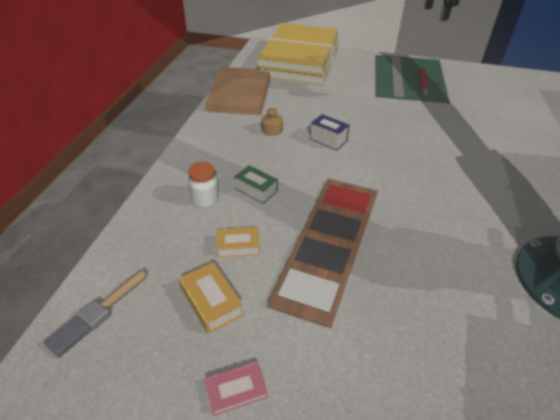

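The top picture shows blue at (407,230), green (305,183), pink (124,229), and the pads white (205,255), grey (242,258), grey (277,262) and red (313,266). The jar is at (282,140) and the weight at (403,170).
Candidates for yellow are the large book (181,190), the small book (237,191) and the stack (545,160). The small one looks like the described 86x54, so I'll check it metrically and in a crop.

```bash
cat > h.py <<'E'
from workcell import sensors, imaging, robot
import cv2, numpy as np
S=1000; X0,Y0=0.35,-0.65; W,H=1150,600   # rectified: col=(y-Y0)*S, row=(x-X0)*S
def warp(im,c,z):
    K,R,t=[np.array(c[k]) for k in("camera_matrix","R","t")]
    Hm=K@np.c_[R[:,0],R[:,1],R[:,2]*z+t]   # (x,y,1)->pix
    A=np.array([[0,1/S,X0],[1/S,0,Y0],[0,0,1]])
    return cv2.warpPerspective(im,Hm@A,(W,H),flags=cv2.INTER_LINEAR|cv2.WARP_INVERSE_MAP)
HS={'blue':((105,110,30),(130,255,255)),'green':((65,90,25),(95,255,255)),'yellow':((15,130,60),(30,255,255)),'pink':((165,80,60),(178,255,255)),'red':((0,150,50),(4,255,255))}
def rects(im,c,z,col,amin=2000,amax=9000):
    w=cv2.cvtColor(warp(im,c,z),cv2.COLOR_RGB2HSV); m=cv2.inRange(w,*HS[col])
    if col=='red': m|=cv2.inRange(w,(176,170,50),(180,255,255))
    m=cv2.morphologyEx(m,cv2.MORPH_OPEN,np.ones((5,5)))
    out=[]
    for k in cv2.findContours(m,cv2.RETR_EXTERNAL,cv2.CHAIN_APPROX_NONE)[0]:
        k=cv2.convexHull(k); a=cv2.contourArea(k)
        if amin<a<amax:
            (cx,cy),_,_=r=cv2.minAreaRect(k); b=cv2.boxPoints(r)
            e=[b[1]-b[0],b[2]-b[1]]; L=sorted(e,key=np.linalg.norm)[1]
            yaw=np.degrees(np.arctan2(L[0],L[1])); yaw=(yaw+90)%180-90
            out.append([round(cy/S+X0,4),round(cx/S+Y0,4),round(yaw,1)]+sorted(round(float(np.linalg.norm(v)),1) for v in e))
    return out
E
python3 - <<'E'
from h import *
for n in ["top","side"]:
    im=imaging.get_image(n); c=imaging.calibration(n)
    for col,z in [('blue',.052),('green',.038),('yellow',.026),('pink',.016),('red',.015)]: print(n,col,rects(im,c,z,col))
    hsv=cv2.cvtColor(im,cv2.COLOR_RGB2HSV)
    if n=='top':
        for p in [(407,218),(305,168),(232,205),(124,213),(313,266),(205,255),(242,258),(277,262)]: print(p,hsv[p[1],p[0]])
        cv2.imwrite("pics/crop.png",cv2.resize(im[90:300,90:440],None,fx=2.2,fy=2.2,interpolation=cv2.INTER_CUBIC)[:,:,::-1])
E
```

```text
top blue [[0.5427, -0.3388, np.float32(-22.2), 50.6, 83.8]]
top green [[0.6699, -0.0912, np.float32(-21.8), 50.5, 82.8]]
top yellow [[0.6529, 0.087, np.float32(20.6), 51.3, 85.9], [0.6596, 0.2313, np.float32(-42.2), 69.9, 110.7]]
top pink [[0.5609, 0.3729, np.float32(34.0), 53.9, 87.1]]
top red [[0.4607, -0.1026, np.float32(-5.9), 65.6, 96.9]]
(407, 218) [132  12 107]
(305, 168) [ 71 138  61]
(232, 205) [ 20 157 130]
(124, 213) [173 107 124]
(313, 266) [  0 189 108]
(205, 255) [ 30   2 137]
(242, 258) [105  22  47]
(277, 262) [110  18  42]
side blue []
side green []
side yellow [[0.6552, 0.0864, np.float32(20.2), 48.7, 80.5], [0.6625, 0.225, np.float32(-42.3), 71.4, 110.9]]
side pink [[0.5627, 0.3729, np.float32(34.2), 52.5, 83.7]]
side red [[0.4611, -0.1022, np.float32(-6.3), 59.7, 92.1]]
```

View pics/crop.png

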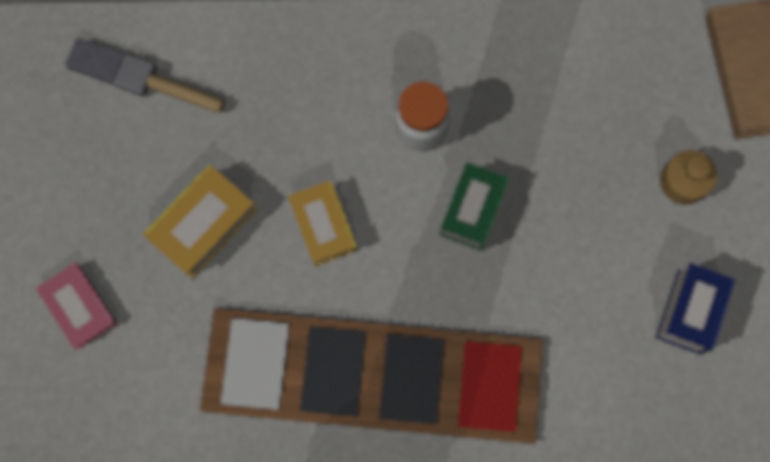

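The crop at (322,222) shows the small yellow book, which measures 86x51. The large one at (200,220) measures 111x70. I'll take the small one. Next I'll measure the white pad and bystanders, and compute the first move.

```bash
cat >> h.py <<'E'
def go(x,y,z,yaw):
    """units to shift/turn from the measured pose to a target"""
    s=sensors.get_state(); p=s["eef_pos"]; a=s["orientation"][2]; r=np.radians(a)
    d=np.array([x,y,z])-p; c,n=np.cos(r),np.sin(r)
    t=(a-yaw+90)%180-90
    print("at",np.round(p,4),"rpy",np.round(s["orientation"],1),"t",round(s["time"],2),"| units",np.round([(c*d[0]+n*d[1])/.3,(n*d[0]-c*d[1])/.3,-d[2]/.3,t/120],3),"| rows needed",round(max(np.linalg.norm(d)/.0417,abs(t)/7.16),1))
E
python3 - <<'E'
from h import *
im=imaging.get_image("top"); c=imaging.calibration("top")
HS['white']=((0,0,122),(180,30,255)); HS['wood']=((5,60,30),(16,255,255))
print(rects(im,c,.015,'white',4500,8000)); print('cap',rects(im,c,.085,'wood',1000,60000)); print('wood',rects(im,c,.012,'wood',1000,60000))
print([ (b['confidence'],b['xyz']) for b in imaging.boxes_of("top","glue_jar")])
R,t=np.array(c["R"]),np.array(c["t"])
for n in["glue_jar","weight","pad_d"]:
    b=imaging.boxes_of("top",n)
    print(n,[(round(q['confidence'],2),np.round(R.T@(np.array(q['xyz'])-t),3)) for q in b][:2])
go(.5427,-.3388,.2,-22.2)
E
```

```text
[[0.4905, 0.1659, np.float32(-6.4), 63.8, 96.0]]
cap [[0.7725, -0.0315, np.float32(0.0), 57.0, 59.0], [0.8236, -0.4859, np.float32(-81.4), 160.2, 235.3], [0.4706, 0.0288, np.float32(83.6), 112.3, 358.5]]
wood [[0.799, -0.0335, np.float32(0.0), 61.0, 64.0], [0.8534, -0.519, np.float32(-81.3), 171.3, 251.8], [0.4759, 0.031, np.float32(83.6), 120.1, 383.3]]
[(0.9, [0.02, -0.1517, 1.1112])]
glue_jar [(0.9, array([ 0.762, -0.03 ,  0.085]))]
weight [(0.6, array([ 0.696, -0.341,  0.035]))]
pad_d [(0.6, array([ 0.472, -0.013,  0.014])), (0.57, array([0.483, 0.083, 0.016]))]
at [ 0.3282 -0.6464  0.2152] rpy [-180.     0.    26.9] t 0.45 | units [ 1.102 -0.59   0.051  0.409] | rows needed 9.0
```

```bash
python3 -m handwheel '0.95 -0.5 0.05 0.4 0.85;0.95 -0.5 0.05 0.4 0.85;0.95 -0.5 0.05 0.4 0.85;0.95 -0.5 0.05 0.4 0.85;0.95 -0.5 0.05 0.4 0.85;0.95 -0.5 0.05 0.4 0.85;0.95 -0.5 0.05 0.4 0.85;0.95 -0.5 0.05 0.4 0.85'; python3 -c "
from h import *
go(.5427,-.3388,.2,-22.2)"
```

```text
time: 1.12
eef_pos: [0.5174, -0.3791, 0.2001]
orientation: [-179.9, -0.0, -21.0]
wrist_force: [0.7, -0.4, -0.1]
opening: 0.0728
grasp_force: 0.0
at [ 0.5174 -0.3791  0.2001] rpy [-179.9   -0.   -21. ] t 1.12 | units [ 0.031 -0.156  0.     0.01 ] | rows needed 1.1
```

```bash
python3 -m handwheel '0.03 -0.155 0 0.01 0.85;0.03 -0.155 0 0.01 0.85;0.03 -0.155 0 0.01 0.85;0.03 -0.155 0 0.01 0.85;0.03 -0.155 0 0.01 0.85'; python3 -c "
from h import *
go(.5427,-.3388,.025,-22.2)
c=imaging.calibration('wrist'); im=imaging.get_image('wrist'); cv2.imwrite('pics/w1.png',im[:,:,::-1])
for z in(.052,):print(rects(im,c,z,'blue',1500))"
```

```text
time: 1.53
eef_pos: [0.5381, -0.3458, 0.2006]
orientation: [179.9, -0.0, -22.4]
wrist_force: [0.6, 0.1, 0.3]
opening: 0.0722
grasp_force: 0.0
at [ 0.5381 -0.3458  0.2006] rpy [179.9  -0.  -22.4] t 1.53 | units [ 0.005 -0.027  0.585 -0.002] | rows needed 4.2
[[0.548, -0.3437, np.float32(-21.8), 51.4, 73.7]]
```

View pics/w1.png

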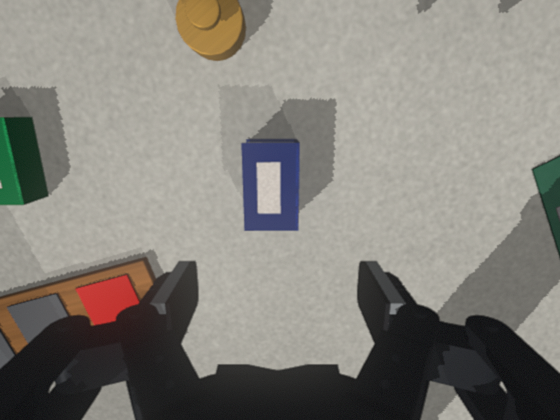

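The wrist picture shows the blue cover at cols 242–299, rows 142–230, between the fingers. I'll compute its centre from these corners.

```bash
cat >> h.py <<'E'
def pix(c,uv,z):
    K,R,t=[np.array(c[k]) for k in("camera_matrix","R","t")]
    d=R.T@np.linalg.solve(K,[*uv,1]); o=-R.T@t
    return (o+d*(z-o[2])/d[2])[:2]
E
python3 -c "
from h import *
c=imaging.calibration('wrist')
q=[pix(c,p,.052) for p in [(242,142),(299,141),(299,230),(244.5,231)]]
print(np.round(q,4),np.mean(q,0)); go(.5427,-.3388,.025,-22.2)"
```

```text
[[ 0.5929 -0.334 ]
 [ 0.5737 -0.3828]
 [ 0.493  -0.3512]
 [ 0.5126 -0.3008]] [ 0.54304651 -0.3422184 ]
at [ 0.5379 -0.3462  0.2006] rpy [179.9  -0.  -22.5] t 1.58 | units [ 0.005 -0.029  0.585 -0.002] | rows needed 4.2
```

```bash
python3 -m handwheel '0.005 -0.022 0.15 0 0.85;0.005 -0.022 0.28 0 0.85;0.005 -0.022 0.4 0 0.85;0.005 -0.022 0.5 0 0.85;0.005 -0.022 0.57 0 0.85;0.005 -0.022 0.57 0 0.85;0.005 -0.022 0.57 0 0.85' && python3 -m handwheel '0 0 0 0 0.4;0 0 0 0 0.4;0 0 0 0 0.4;0 0 0 0 0.4;0 0 0 0 0.4;0 0 0 0 0.4;0 0 0 0 0.4;0 0 0 0 0.4' 50; python3 -c "
from h import *
go(.5427,-.34,.2,-22.2)"
```

```text
time: 2.17
eef_pos: [0.5416, -0.3396, 0.0285]
orientation: [180.0, 0.1, -22.5]
wrist_force: [0.9, 1.2, 1.1]
opening: 0.0726
grasp_force: 0.0
time: 2.83
eef_pos: [0.5443, -0.3401, 0.0322]
orientation: [179.9, -0.2, -22.3]
wrist_force: [-1.5, -0.0, 5.2]
opening: 0.0497
grasp_force: 51.1
at [ 0.5443 -0.3401  0.0322] rpy [179.9  -0.2 -22.3] t 2.83 | units [-0.005  0.002 -0.559 -0.001] | rows needed 4.0
```

```bash
python3 -m handwheel '0 0 -0.04 0 0.4;0 0 -0.12 0 0.4;0 0 -0.22 0 0.4;0 0 -0.3 0 0.4;0 0 -0.35 0 0.4;0 0 -0.35 0 0.4;0 0 -0.35 0 0.4;0 0 -0.35 0 0.4'; python3 -c "
from h import *
go(.461,-.1025,.135,-6.2)"
```

```text
time: 3.5
eef_pos: [0.5428, -0.3371, 0.1338]
orientation: [-180.0, 0.1, -22.3]
wrist_force: [-1.3, 0.6, -2.4]
opening: 0.0493
grasp_force: 51.9
at [ 0.5428 -0.3371  0.1338] rpy [-1.80e+02  1.00e-01 -2.23e+01] t 3.5 | units [-0.548 -0.62  -0.004 -0.134] | rows needed 6.0
```

```bash
python3 -m handwheel '-0.07 -0.08 0 0 0.4;-0.15 -0.17 0 -0.03 0.4;-0.23 -0.26 0 -0.06 0.4;-0.31 -0.35 0 -0.09 0.4;-0.39 -0.44 0 -0.134 0.4;-0.46 -0.53 0 -0.134 0.4;-0.52 -0.59 0 -0.134 0.4;-0.548 -0.62 0 -0.134 0.4' && python3 -m handwheel '0 0 0 0 0.4;0 0 0 0 0.4;0 0 0 0 0.4'; python3 -c "
from h import *
go(.461,-.1025,.049,-6.2)
c=imaging.calibration('wrist'); im=imaging.get_image('wrist'); cv2.imwrite('pics/w2.png',im[:,:,::-1])"
```

```text
time: 4.17
eef_pos: [0.4583, -0.0994, 0.1328]
orientation: [-179.9, 0.4, -5.9]
wrist_force: [-1.1, 0.3, -3.0]
opening: 0.049
grasp_force: 52.0
time: 4.42
eef_pos: [0.4628, -0.1053, 0.1342]
orientation: [179.9, -0.1, -6.3]
wrist_force: [0.6, -0.8, -2.8]
opening: 0.0492
grasp_force: 52.2
at [ 0.4628 -0.1053  0.1342] rpy [ 1.799e+02 -1.000e-01 -6.300e+00] t 4.42 | units [-0.007 -0.009  0.284 -0.001] | rows needed 2.0
```

View pics/w2.png

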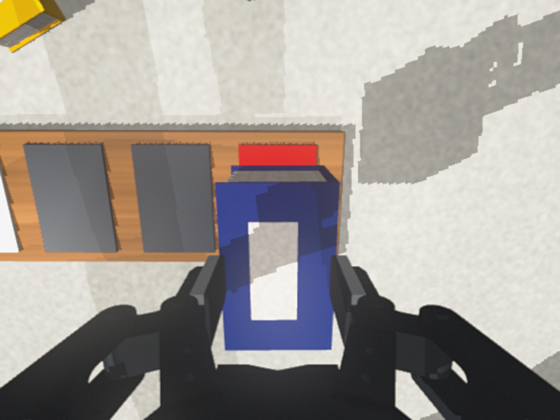

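The wrist picture shows blue held level between the fingers, cover rows 183–350, cols 217–338, with the red pad behind it. I'll check its offset in the hand.

```bash
python3 -c "
from h import *
c=imaging.calibration('wrist')
p=[pix(c,u,.154) for u in [(217,183),(338,183),(332,349),(225,350)]]
print(np.round(p,4),np.mean(p,0))
# red pad back edge and grey pads' corners
p=[pix(c,u,.015) for u in [(239,144),(317,144)]]; print(np.mean(p,0)-.049*np.array([np.cos(-.108),np.sin(-.108)]))
p=[pix(c,u,.015) for u in [(132,144),(209,144),(215,251),(145,252)]]; print(np.mean(p,0))
p=[pix(c,u,.015) for u in [(24,144),(102,143),(118,251),(40,252)]]; print(np.mean(p,0))
go(.461,-.1025,.049,-6.2)"
```

```text
[[ 0.5079 -0.0841]
 [ 0.5022 -0.1358]
 [ 0.4177 -0.128 ]
 [ 0.423  -0.0744]] [ 0.46268618 -0.10559591]
[ 0.46089724 -0.10589752]
[ 0.47129271 -0.01686572]
[0.48143907 0.07342526]
at [ 0.4628 -0.1055  0.1343] rpy [ 1.799e+02 -1.000e-01 -6.400e+00] t 4.47 | units [-0.007 -0.009  0.284 -0.001] | rows needed 2.0
```

```bash
python3 -m handwheel '-0.006 -0.005 0.08 0 0.4;-0.006 -0.005 0.17 0 0.4;-0.006 -0.005 0.24 0 0.4;-0.006 -0.005 0.27 0 0.4;-0.006 -0.005 0.28 0 0.4;-0.006 -0.005 0.285 0 0.4;-0.006 -0.005 0.285 0 0.4;-0.006 -0.005 0.285 0 0.4' && python3 -m handwheel '0 0 0.005 0 0.4;0 0 0.007 0 0.4;0 0 0.007 0 0.4;0 0 0.007 0 0.4'; python3 -c "
from h import *
go(.461,-.104,.0472,-6.2)"
```

```text
time: 5.13
eef_pos: [0.4611, -0.1023, 0.0497]
orientation: [180.0, -0.1, -6.2]
wrist_force: [0.1, -0.0, -1.4]
opening: 0.0491
grasp_force: 52.4
time: 5.47
eef_pos: [0.4608, -0.1019, 0.0473]
orientation: [180.0, -0.1, -6.2]
wrist_force: [-0.7, 0.3, 3.4]
opening: 0.0492
grasp_force: 55.6
at [ 0.4608 -0.1019  0.0473] rpy [ 1.8e+02 -1.0e-01 -6.2e+00] t 5.47 | units [0.001 0.007 0.    0.   ] | rows needed 0.1
```

```bash
python3 -m handwheel '0 0 0 0 0.55;0 0 0 0 0.62;0 0 0 0 0.7;0 0 0 0 0.75;0 0 0 0 0.75;0 0 0 0 0.75' && python3 -m handwheel '0 0 -0.05 0 0.75;0 0 -0.15 0 0.75;0 0 -0.28 0 0.75;0 0 -0.4 0 0.75;0 0 -0.5 0 0.75;0 0 -0.5 0 0.75;0 0 -0.5 0 0.75;0 0 -0.5 0 0.75'; python3 -c "
from h import *
go(.6705,-.0915,.2,-21.8)"
```

```text
time: 5.97
eef_pos: [0.4602, -0.1018, 0.0466]
orientation: [-180.0, 0.0, -6.2]
wrist_force: [-0.3, 0.3, 0.5]
opening: 0.0641
grasp_force: 0.0
time: 6.63
eef_pos: [0.4595, -0.1016, 0.1962]
orientation: [-180.0, 0.1, -6.2]
wrist_force: [-0.2, -0.7, -0.6]
opening: 0.0642
grasp_force: 0.0
at [ 0.4595 -0.1016  0.1962] rpy [-1.8e+02  1.0e-01 -6.2e+00] t 6.63 | units [ 0.696 -0.109 -0.013  0.13 ] | rows needed 5.1
```

```bash
python3 -m handwheel '0.13 -0.02 -0.013 0.06 0.8;0.27 -0.04 -0.013 0.1 0.8;0.41 -0.065 -0.013 0.13 0.8;0.54 -0.085 -0.013 0.13 0.8;0.64 -0.1 -0.013 0.13 0.8;0.696 -0.109 -0.013 0.13 0.8;0.696 -0.109 -0.013 0.13 0.8;0.696 -0.109 -0.013 0.13 0.8' && python3 -m handwheel '0 0 0 0 0.8;0 0 0 0 0.8;0 0 0 0 0.8'; python3 -c "
from h import *
c=imaging.calibration('wrist'); im=imaging.get_image('wrist'); cv2.imwrite('pics/w3.png',im[:,:,::-1])
HS['green']=((55,70,20),(100,255,255)); print(rects(im,c,.038,'green',1500))
im=imaging.get_image('top'); c=imaging.calibration('top'); HS['blue']=((105,90,30),(130,255,255)); print('blue',rects(im,c,.067,'blue',1500))
go(.6705,-.0915,.023,-21.8)"
```

```text
time: 7.3
eef_pos: [0.6702, -0.0915, 0.1975]
orientation: [179.9, 0.3, -21.8]
wrist_force: [-2.1, 1.0, -0.6]
opening: 0.0683
grasp_force: 0.0
time: 7.55
eef_pos: [0.6696, -0.0923, 0.2002]
orientation: [180.0, 0.1, -21.9]
wrist_force: [0.0, 0.2, -0.3]
opening: 0.0686
grasp_force: 0.0
[[0.6713, -0.0934, np.float32(-21.9), 53.4, 86.9]]
blue []
at [ 0.6704 -0.0922  0.2007] rpy [180.    0.  -21.8] t 7.65 | units [-0.    -0.002  0.592 -0.   ] | rows needed 4.3
```

View pics/w3.png

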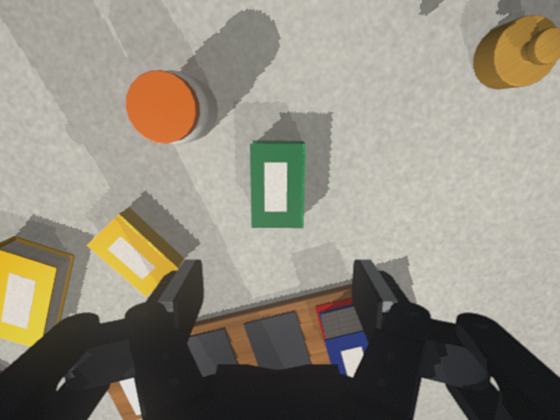

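The picture shows green at (277,185), cover rows 142–228. The jar is at (165,107), clear of the fingers. I'll descend and grip.

```bash
python3 -m handwheel '0.002 0.003 0.13 0 0.8;0.002 0.003 0.26 0 0.8;0.002 0.003 0.38 0 0.8;0.002 0.003 0.48 0 0.8;0.002 0.003 0.55 0 0.8;0.002 0.003 0.595 0 0.8;0.002 0.003 0.595 0 0.8;0.002 0.003 0.595 0 0.8' && python3 -m handwheel '0 0 0 0 0.4;0 0 0 0 0.4;0 0 0 0 0.4;0 0 0 0 0.4;0 0 0 0 0.4;0 0 0 0 0.4;0 0 0 0 0.4;0 0 0 0 0.4' 50 ; python3 -c "
from h import *
go(.6713,-.0925,.12,-21.8)"
```

```text
time: 8.32
eef_pos: [0.6716, -0.0931, 0.0223]
orientation: [180.0, 0.0, -21.8]
wrist_force: [0.6, -0.2, -0.3]
opening: 0.0682
grasp_force: 0.0
time: 8.98
eef_pos: [0.6715, -0.0929, 0.0221]
orientation: [180.0, 0.0, -21.8]
wrist_force: [-1.1, -0.3, -0.2]
opening: 0.0341
grasp_force: 0.0
at [ 0.6715 -0.0929  0.0221] rpy [180.    0.  -21.8] t 8.98 | units [-0.001 -0.001 -0.326  0.   ] | rows needed 2.3
```

```bash
python3 -c "
from h import *
im=imaging.get_image('wrist'); im2=imaging.get_image('side')
a=cv2.resize(im,(400,300)); b=cv2.resize(im2[60:270,120:400],(400,300))
cv2.imwrite('pics/w4.png',np.hstack([a,b])[:,:,::-1]); print(sensors.get_state()['grasp_force'])"
```

```text
0.0
```

View pics/w4.png

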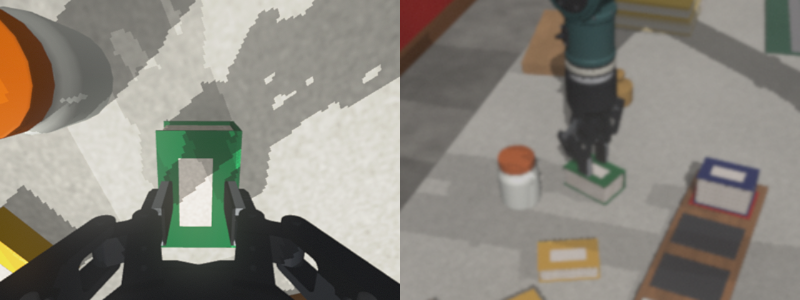

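The wrist view (left) shows the fingers overlapping the green cover, with zero grip force. I'll zoom into the side view before moving.

```bash
python3 -c "
from h import *
im=imaging.get_image('wrist'); im2=imaging.get_image('side')
a=cv2.resize(im[140:390,170:390],(400,455),interpolation=cv2.INTER_CUBIC); b=cv2.resize(im2[150:235,220:295],(400,455),interpolation=cv2.INTER_CUBIC)
cv2.imwrite('pics/w5.png',np.hstack([a,b])[:,:,::-1]); s=sensors.get_state();print(s['grasp_force'],s['opening'])"
```

```text
0.0 0.03396923547658348
```

View pics/w5.png

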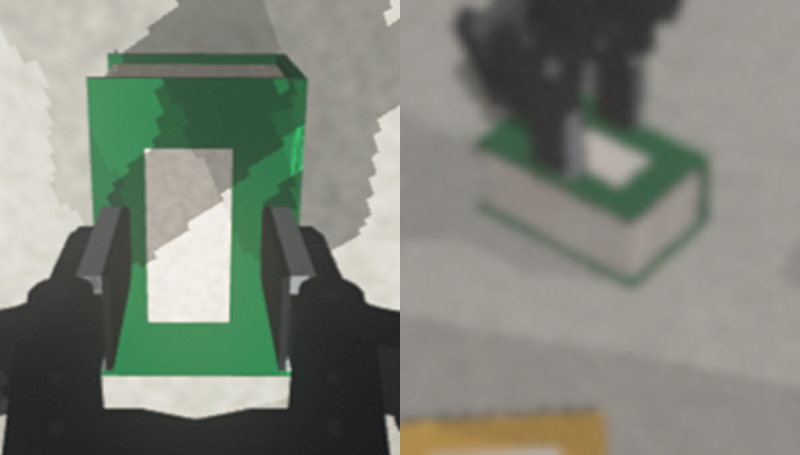

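The picture shows the fingertips over or in the green cover, at left crop (125,207) and (263,207). I'll solve the heights from known widths.

```bash
python3 -c "
from h import *
c=imaging.calibration('wrist'); print('cam',-np.array(c['R']).T@np.array(c['t']), np.array(c['R'])[2])
f=lambda u,v:(170+u*.55,140+v*250/455)
from scipy.optimize import brentq
g=lambda a,b,w:brentq(lambda z:np.linalg.norm(pix(c,f(*a),z)-pix(c,f(*b),z))-w,-.3,.2)
print('cover',g((87,78),(307,78),.054),g((104,375),(291,375),.054),'length',g((197,78),(197,375),.086))
print('tips',g((125,207),(263,207),.034),'pad other end',g((106,370),(287,370),.034))
print([np.round(pix(c,f(*p),.038),4) for p in [(87,78),(307,78),(291,375),(104,375)]])
print(sensors.get_state()['eef_pos'])"
```

```text
cam [ 0.73725443 -0.1191219   0.18009753] [-0.26250386  0.10432123 -0.95927515]
cover 0.03631337531454194 0.03514179506319577 length 0.03704743813015787
tips 0.0447415977796923 pad other end 0.08553851647846439
[array([ 0.7199, -0.084 ]), array([ 0.7002, -0.1336]), array([ 0.6208, -0.102 ]), array([ 0.6404, -0.0528])]
[ 0.67148116 -0.09293046  0.02198783]
```

Geometry puts the fingertips at or just above the cover, so they seem to sit farther back than expected. I'll open, go 13 mm lower while watching the force, and close again.

```bash
python3 -m handwheel '0 0 0 0 0.85;0 0 0 0 0.85;0 0 0 0 0.85;0 0 0 0 0.85;0 0 0 0 0.85;0 0 0.015 0 0.85;0 0 0.03 0 0.85;0 0 0.03 0 0.85' && python3 -m handwheel '0 0 0.01 0 0.85;0 0 0.013 0 0.85;0 0 0.013 0 0.85' && python3 -m handwheel '0 0 0 0 0.6;0 0 0 0 0.6;0 0 0 0 0.5;0 0 0 0 0.5;0 0 0 0 0.5;0 0 0 0 0.5;0 0 0 0 0.5' 50; python3 -c "
from h import *
im=imaging.get_image('wrist'); im2=imaging.get_image('side')
a=cv2.resize(im[140:390,170:390],(400,455),interpolation=cv2.INTER_CUBIC); b=cv2.resize(im2[150:235,220:295],(400,455),interpolation=cv2.INTER_CUBIC)
cv2.imwrite('pics/w6.png',np.hstack([a,b])[:,:,::-1])"
```

```text
time: 9.85
eef_pos: [0.6707, -0.0927, 0.0119]
orientation: [180.0, 0.1, -21.8]
wrist_force: [-0.8, -1.1, -0.2]
opening: 0.0727
grasp_force: 0.0
time: 10.1
eef_pos: [0.6713, -0.0929, 0.0087]
orientation: [180.0, 0.0, -21.8]
wrist_force: [-0.2, 0.1, -0.4]
opening: 0.0726
grasp_force: 0.0
time: 10.68
eef_pos: [0.6719, -0.0932, 0.0096]
orientation: [-180.0, -0.0, -21.8]
wrist_force: [-0.8, 0.3, 4.3]
opening: 0.0526
grasp_force: 53.1
```

View pics/w6.png

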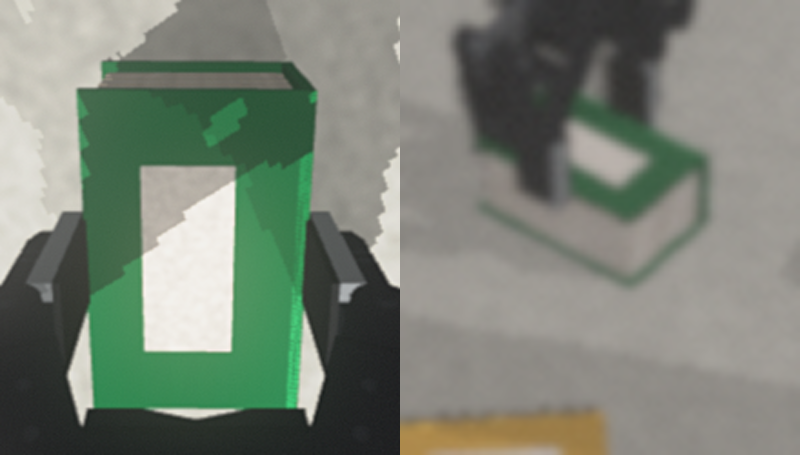

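The picture shows green now properly held on its sides: 53 N, opening 52.6 mm. The fingertips sit about 18 mm higher than specified, which I'll allow for from here. I'll lift and go to the grey pad beside red.

```bash
python3 -m handwheel '0 0 -0.04 0 0.5;0 0 -0.12 0 0.5;0 0 -0.22 0 0.5;0 0 -0.3 0 0.5;0 0 -0.38 0 0.5;0 0 -0.38 0 0.5;0 0 -0.38 0 0.5;0 0 -0.38 0 0.5'; python3 -c "
from h import *
go(.471,-.015,.125,-6.2)"
```

```text
time: 11.45
eef_pos: [0.6704, -0.0924, 0.1223]
orientation: [180.0, 0.1, -21.8]
wrist_force: [0.1, -0.3, -1.6]
opening: 0.0525
grasp_force: 52.8
at [ 0.6704 -0.0924  0.1223] rpy [ 1.80e+02  1.00e-01 -2.18e+01] t 11.45 | units [-0.713  0.007 -0.009 -0.13 ] | rows needed 5.1
```

```bash
python3 -m handwheel '-0.07 0 0 0 0.5;-0.17 0 0 -0.03 0.5;-0.28 0 0 -0.06 0.5;-0.39 0 0 -0.09 0.5;-0.5 0 0 -0.13 0.5;-0.6 0.005 0 -0.13 0.5;-0.68 0.007 0 -0.13 0.5;-0.713 0.007 0 -0.13 0.5' && python3 -m handwheel '0 0 0 0 0.5;0 0 0 0 0.5;0 0 0 0 0.5;0 0 0 0 0.5'; python3 -c "
from h import *
c=imaging.calibration('wrist'); im=imaging.get_image('wrist'); cv2.imwrite('pics/w7.png',im[:,:,::-1])
HS['blue']=((105,80,20),(130,255,255)); print('blue',rects(im,c,.067,'blue',1500)); print('green held',rects(im,c,.1507,'green',1500))
go(.471,-.015,.0256,-6.2)"
```

```text
time: 12.12
eef_pos: [0.4655, -0.0143, 0.1215]
orientation: [180.0, 0.5, -6.1]
wrist_force: [-0.9, 0.5, -1.2]
opening: 0.0528
grasp_force: 52.8
time: 12.45
eef_pos: [0.4745, -0.016, 0.1232]
orientation: [180.0, -0.1, -6.3]
wrist_force: [0.9, -0.2, -1.2]
opening: 0.0526
grasp_force: 52.8
blue [[0.4613, -0.1013, np.float32(-6.0), 53.9, 87.5]]
green held [[0.4729, -0.0156, np.float32(-6.2), 53.5, 86.5]]
at [ 0.4742 -0.016   0.1232] rpy [ 1.8e+02 -1.0e-01 -6.3e+00] t 12.5 | units [-0.011 -0.002  0.325 -0.   ] | rows needed 2.3
```

View pics/w7.png

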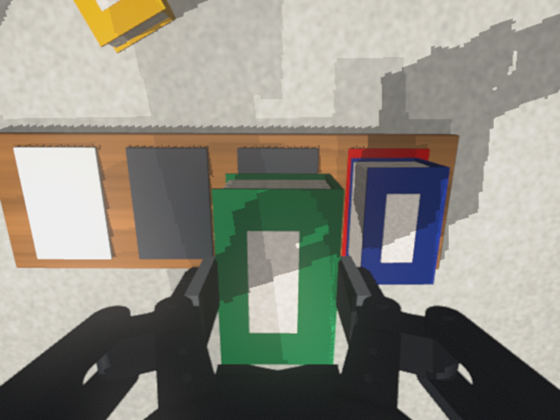

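The picture shows blue sitting on the red pad, 3 mm at most off centre, and green level above its grey pad at (278,165). I'll lower it and release.

```bash
python3 -m handwheel '-0.008 -0.003 0.08 0 0.5;-0.008 -0.003 0.18 0 0.5;-0.008 -0.003 0.26 0 0.5;-0.008 -0.003 0.3 0 0.5;-0.008 -0.003 0.313 0 0.5;-0.008 -0.003 0.32 0 0.5;-0.008 -0.003 0.32 0 0.5;-0.008 -0.003 0.32 0 0.5' && python3 -m handwheel '0 0 0.004 0 0.5;0 0 0.008 0 0.5;0 0 0.01 0 0.5;0 0 0.01 0 0.5;0 0 0.01 0 0.5'; python3 -c "
from h import *
go(.471,-.015,.0246,-6.2)"
```

```text
time: 13.17
eef_pos: [0.4709, -0.0145, 0.0278]
orientation: [-180.0, -0.1, -6.2]
wrist_force: [-0.6, 0.4, -1.7]
opening: 0.0528
grasp_force: 52.8
time: 13.58
eef_pos: [0.4702, -0.0143, 0.0245]
orientation: [-180.0, -0.0, -6.2]
wrist_force: [0.5, 0.1, 0.9]
opening: 0.0527
grasp_force: 53.2
at [ 0.4702 -0.0143  0.0245] rpy [-180.    -0.    -6.2] t 13.58 | units [ 0.003  0.002 -0.     0.   ] | rows needed 0.0
```

```bash
python3 -m handwheel '0 0 0 0 0.64;0 0 0 0 0.68;0 0 0 0 0.72;0 0 0 0 0.72;0 0 0 0 0.72;0 0 0 0 0.72' && python3 -m handwheel '0 0 -0.05 0 0.72;0 0 -0.15 0 0.72;0 0 -0.28 0 0.72;0 0 -0.4 0 0.72;0 0 -0.52 0 0.72;0 0 -0.56 0 0.72;0 0 -0.56 0 0.72;0 0 -0.56 0 0.72'; python3 -c "
from h import *
go(.6545,.087,.2,20.5)"
```

```text
time: 14.08
eef_pos: [0.4698, -0.0143, 0.0242]
orientation: [180.0, 0.0, -6.2]
wrist_force: [0.2, 0.4, 0.0]
opening: 0.0613
grasp_force: 0.0
time: 14.75
eef_pos: [0.47, -0.0142, 0.1927]
orientation: [-180.0, -0.1, -6.2]
wrist_force: [-0.4, -0.0, 0.4]
opening: 0.0614
grasp_force: 0.0
at [ 0.47   -0.0142  0.1927] rpy [-1.8e+02 -1.0e-01 -6.2e+00] t 14.75 | units [ 0.575 -0.402 -0.024 -0.222] | rows needed 5.0
```

```bash
python3 -m handwheel '0.11 -0.08 0 -0.06 0.85;0.22 -0.16 0 -0.11 0.85;0.33 -0.23 0 -0.16 0.85;0.44 -0.31 0 -0.22 0.85;0.53 -0.37 0 -0.222 0.85;0.575 -0.402 -0.024 -0.222 0.85;0.575 -0.402 -0.024 -0.222 0.85;0.575 -0.402 -0.024 -0.222 0.85' && python3 -m handwheel '0 0 0 0 0.85;0 0 0 0 0.85;0 0 0 0 0.85'; python3 -c "
from h import *
c=imaging.calibration('wrist'); im=imaging.get_image('wrist'); cv2.imwrite('pics/w8.png',im[:,:,::-1])
print(rects(im,c,.026,'yellow',1500))
go(.6545,.087,.002,20.5)"
```

```text
time: 15.42
eef_pos: [0.6535, 0.0872, 0.1968]
orientation: [-180.0, 0.2, 20.5]
wrist_force: [0.3, 0.2, -0.5]
opening: 0.0727
grasp_force: 0.0
time: 15.67
eef_pos: [0.6527, 0.0857, 0.1987]
orientation: [-180.0, 0.1, 20.4]
wrist_force: [0.7, 0.4, 0.0]
opening: 0.0725
grasp_force: 0.0
[[0.6556, 0.0862, np.float32(20.3), 53.7, 86.9], [0.6568, 0.2309, np.float32(-42.4), 72.9, 116.0]]
at [0.6531 0.0859 0.199 ] rpy [-1.80e+02  1.00e-01  2.04e+01] t 15.72 | units [ 0.006 -0.002  0.657 -0.001] | rows needed 4.7
```

View pics/w8.png

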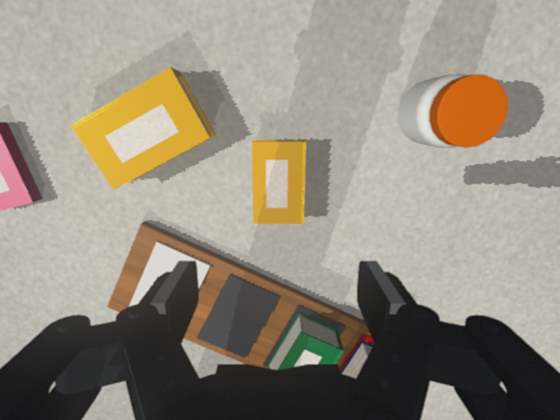

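The picture shows the small yellow book at (279,181), measured 87x54, and the big one at (143,130) well clear. I'll descend with a force check.

```bash
python3 -m handwheel '0.006 -0.002 0.13 0 0.85;0.006 -0.002 0.26 0 0.85;0.006 -0.002 0.38 0 0.85;0.006 -0.002 0.5 0 0.85;0.006 -0.002 0.58 0 0.85;0.006 -0.002 0.63 0 0.85;0.006 -0.002 0.65 0 0.85;0.006 -0.002 0.65 0 0.85' && python3 -m handwheel '0 0 0.015 0 0.85;0 0 0.03 0 0.85;0 0 0.03 0 0.85;0 0 0.03 0 0.85' && python3 -m handwheel '0 0 0 0 0.7;0 0 0 0 0.6;0 0 0 0 0.5;0 0 0 0 0.5;0 0 0 0 0.5;0 0 0 0 0.5;0 0 0 0 0.5' 50; python3 -c "
from h import *
go(.6556,.087,.12,20.4)"
```

```text
time: 16.38
eef_pos: [0.6551, 0.0878, 0.0035]
orientation: [-180.0, 0.1, 20.4]
wrist_force: [-0.7, 0.4, 0.8]
opening: 0.0724
grasp_force: 0.0
time: 16.72
eef_pos: [0.6565, 0.0882, -0.0037]
orientation: [180.0, -0.1, 20.4]
wrist_force: [-0.4, 0.9, -0.5]
opening: 0.0731
grasp_force: 0.0
time: 17.3
eef_pos: [0.6566, 0.0881, -0.0034]
orientation: [180.0, -0.1, 20.4]
wrist_force: [-2.5, -0.1, 6.1]
opening: 0.0521
grasp_force: 53.4
at [ 0.6566  0.0881 -0.0034] rpy [ 1.80e+02 -1.00e-01  2.04e+01] t 17.3 | units [-0.004  0.002 -0.411  0.   ] | rows needed 3.0
```

```bash
python3 -m handwheel '0 0 -0.03 0 0.5;0 0 -0.1 0 0.5;0 0 -0.2 0 0.5;0 0 -0.3 0 0.5;0 0 -0.38 0 0.5;0 0 -0.4 0 0.5;0 0 -0.4 0 0.5;0 0 -0.4 0 0.5'; python3 -c "
from h import *
go(.481,.075,.12,-6.2)"
```

```text
time: 17.97
eef_pos: [0.6552, 0.0881, 0.115]
orientation: [-180.0, 0.0, 20.4]
wrist_force: [-0.4, 0.2, -0.9]
opening: 0.0525
grasp_force: 52.7
at [0.6552 0.0881 0.115 ] rpy [-180.     0.    20.4] t 17.97 | units [-0.559 -0.162 -0.017  0.222] | rows needed 4.2
```

```bash
python3 -m handwheel '-0.06 -0.02 0 0.03 0.5;-0.14 -0.04 0 0.07 0.5;-0.23 -0.06 0 0.11 0.5;-0.32 -0.09 0 0.15 0.5;-0.41 -0.12 0 0.19 0.5;-0.49 -0.14 0 0.222 0.5;-0.54 -0.155 0 0.222 0.5;-0.559 -0.162 0 0.222 0.5' && python3 -m handwheel '0 0 0 0 0.5;0 0 0 0 0.5;0 0 0 0 0.5;0 0 0 0 0.5'; python3 -c "
from h import *
c=imaging.calibration('wrist'); im=imaging.get_image('wrist'); z=sensors.get_state()['eef_pos'][2]
cv2.imwrite('pics/w9.png',im[:,:,::-1])
print('green',rects(im,c,.053,'green',1500)); print('yellow held',rects(im,c,z+.0034+.026,'yellow',1500))
HS['white']=((0,0,150),(180,30,255)); print('w',rects(im,c,.015,'white',4500,8000))
go(.481,.075,.0116,-6.2)"
```

```text
time: 18.63
eef_pos: [0.4761, 0.0742, 0.1135]
orientation: [179.8, 0.5, -6.2]
wrist_force: [-0.2, 0.4, -0.2]
opening: 0.0529
grasp_force: 52.7
time: 18.97
eef_pos: [0.4835, 0.0753, 0.1153]
orientation: [-180.0, -0.1, -6.2]
wrist_force: [-0.5, -0.1, -0.8]
opening: 0.0527
grasp_force: 52.7
green [[0.4701, -0.0137, np.float32(-6.5), 53.4, 86.6]]
yellow held [[0.4819, 0.0754, np.float32(-6.0), 54.5, 87.9]]
w [[0.4914, 0.163, np.float32(-6.3), 65.5, 97.1]]
at [0.4833 0.0752 0.1153] rpy [-1.8e+02 -1.0e-01 -6.2e+00] t 19.02 | units [-0.007  0.002  0.346 -0.   ] | rows needed 2.5
```

View pics/w9.png

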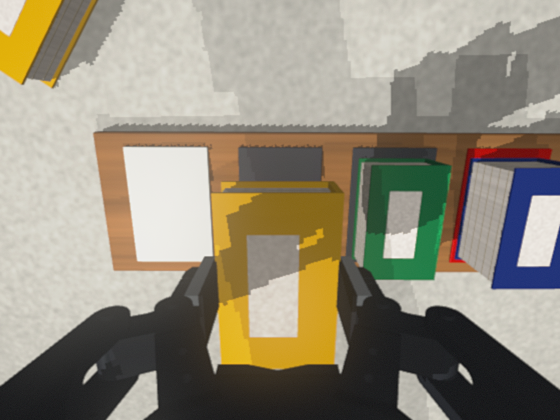

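The picture shows yellow level over its grey pad (280,165), and green seated on its pad at (403,215). I'll lower it and release.

```bash
python3 -m handwheel '-0.004 0.002 0.08 0 0.5;-0.004 0.002 0.18 0 0.5;-0.004 0.002 0.27 0 0.5;-0.004 0.002 0.31 0 0.5;-0.004 0.002 0.33 0 0.5;-0.004 0.002 0.337 0 0.5;-0.004 0.002 0.337 0 0.5;-0.004 0.002 0.337 0 0.5' && python3 -m handwheel '0 0 0.004 0 0.5;0 0 0.008 0 0.5;0 0 0.01 0 0.5;0 0 0.01 0 0.5;0 0 0.01 0 0.5'; python3 -c "
from h import *
go(.481,.075,.0116,-6.2)"
```

```text
time: 19.68
eef_pos: [0.4814, 0.0747, 0.015]
orientation: [-180.0, -0.1, -6.2]
wrist_force: [-0.1, -0.4, -1.2]
opening: 0.0528
grasp_force: 52.7
time: 20.1
eef_pos: [0.4806, 0.0747, 0.0115]
orientation: [-180.0, -0.0, -6.2]
wrist_force: [-0.1, 0.6, -0.3]
opening: 0.0525
grasp_force: 52.7
at [0.4806 0.0747 0.0115] rpy [-180.    -0.    -6.2] t 20.1 | units [ 0.001 -0.001 -0.     0.   ] | rows needed 0.0
```

```bash
python3 -m handwheel '0 0 0.004 0 0.5;0 0 0.004 0 0.5;0 0 0.004 0 0.5;0 0 0.004 0 0.64;0 0 0.004 0 0.68;0 0 0.004 0 0.72;0 0 0.004 0 0.72;0 0 0.004 0 0.72' && python3 -m handwheel '0 0 0 0 0.72;0 0 -0.05 0 0.72;0 0 -0.15 0 0.72;0 0 -0.28 0 0.72;0 0 -0.42 0 0.72;0 0 -0.55 0 0.72;0 0 -0.61 0 0.72;0 0 -0.61 0 0.72'; python3 -c "
from h import *
go(.562,.373,.2,34.1)"
```

```text
time: 20.77
eef_pos: [0.4804, 0.0746, 0.0099]
orientation: [180.0, 0.0, -6.2]
wrist_force: [-0.3, -0.7, 0.6]
opening: 0.0616
grasp_force: 0.0
time: 21.43
eef_pos: [0.4836, 0.0752, 0.1974]
orientation: [-179.8, -0.5, -6.2]
wrist_force: [-0.3, 0.5, -0.1]
opening: 0.0616
grasp_force: 0.0
at [0.4836 0.0752 0.1974] rpy [-179.8   -0.5   -6.2] t 21.43 | units [ 0.152 -1.015 -0.009 -0.336] | rows needed 7.4
```

```bash
python3 -m handwheel '0.02 -0.13 0 -0.05 0.85;0.04 -0.26 0 -0.1 0.85;0.06 -0.39 0 -0.15 0.85;0.08 -0.52 0 -0.2 0.85;0.1 -0.65 0 -0.25 0.85;0.12 -0.78 0 -0.3 0.85;0.14 -0.9 0 -0.336 0.85;0.15 -0.99 0 -0.336 0.85' && python3 -m handwheel '0 0 0 0 0.85;0 0 0 0 0.85;0 0 0 0 0.85;0 0 0 0 0.85'; python3 -c "
from h import *
c=imaging.calibration('wrist'); im=imaging.get_image('wrist')
HS['pink']=((160,60,60),(179,255,255)); r=rects(im,c,.016,'pink',1500); print(r)
go(r[0][0],r[0][1],-.01,r[0][2])"
```

```text
time: 22.1
eef_pos: [0.5569, 0.3687, 0.1913]
orientation: [-179.9, 0.0, 34.4]
wrist_force: [0.5, -0.4, -0.3]
opening: 0.0724
grasp_force: 0.0
time: 22.43
eef_pos: [0.557, 0.3625, 0.1921]
orientation: [179.9, 0.2, 34.0]
wrist_force: [0.1, 0.5, 0.2]
opening: 0.0726
grasp_force: 0.0
[[0.5627, 0.3733, np.float32(34.3), 54.4, 86.7]]
at [0.5572 0.3626 0.1925] rpy [1.799e+02 1.000e-01 3.400e+01] t 22.48 | units [ 0.035 -0.019  0.675 -0.003] | rows needed 4.9
```

```bash
python3 -m handwheel '0.035 -0.019 0.12 0 0.85;0.035 -0.019 0.25 0 0.85;0.035 -0.019 0.37 0 0.85;0.035 -0.019 0.48 0 0.85;0.035 -0.019 0.57 0 0.85;0.035 -0.019 0.62 0 0.85;0.035 -0.019 0.64 0 0.85;0.035 -0.019 0.64 0 0.85' && python3 -m handwheel '0 0 0.015 0 0.85;0 0 0.03 0 0.85;0 0 0.035 0 0.85;0 0 0.035 0 0.85;0 0 0.035 0 0.85'; python3 -c "
from h import *
go(.5627,.3733,-.012,34.2)"
```

```text
time: 23.15
eef_pos: [0.5624, 0.3745, 0.0002]
orientation: [180.0, 0.1, 34.1]
wrist_force: [-0.2, 0.7, -0.7]
opening: 0.0725
grasp_force: 0.0
time: 23.57
eef_pos: [0.5631, 0.376, -0.0087]
orientation: [-180.0, -0.1, 34.1]
wrist_force: [0.1, -1.1, -0.6]
opening: 0.0725
grasp_force: 0.0
at [ 0.5631  0.376  -0.0087] rpy [-1.80e+02 -1.00e-01  3.41e+01] t 23.57 | units [-0.006  0.007  0.011 -0.001] | rows needed 0.1
```

```bash
python3 -m handwheel '-0.005 0.006 0.008 0 0.85;-0.005 0.006 0.01 0 0.85;-0.005 0.006 0.01 0 0.7;-0.005 0.006 0.01 0 0.6;-0.005 0.006 0.01 0 0.55;-0.005 0.006 0.01 0 0.55;-0.005 0.006 0.01 0 0.55;-0.005 0.006 0.01 0 0.55' 50; python3 -m handwheel '0 0 0 0 0.55'; python3 -c "
from h import *
go(.5627,.3733,-.012,34.2)"
```

```text
time: 24.23
eef_pos: [0.5629, 0.3734, -0.012]
orientation: [180.0, -0.0, 34.1]
wrist_force: [-0.1, -0.1, 3.7]
opening: 0.0524
grasp_force: 52.8
time: 24.32
eef_pos: [0.5628, 0.3734, -0.012]
orientation: [180.0, -0.0, 34.1]
wrist_force: [-0.5, -0.5, 4.4]
opening: 0.0522
grasp_force: 52.8
at [ 0.5628  0.3734 -0.012 ] rpy [180.   -0.   34.1] t 24.32 | units [-0.001  0.    -0.    -0.001] | rows needed 0.0
```

Solid grip on pink. I'll lift and carry it to the white pad.

```bash
python3 -m handwheel '0 0 -0.03 0 0.5;0 0 -0.1 0 0.5;0 0 -0.2 0 0.5;0 0 -0.3 0 0.5;0 0 -0.38 0 0.5;0 0 -0.4 0 0.5;0 0 -0.4 0 0.5;0 0 -0.4 0 0.5'; python3 -c "
from h import *
go(.491,.164,.11,-6.2)"
```

```text
time: 24.98
eef_pos: [0.5619, 0.3731, 0.1071]
orientation: [-180.0, 0.1, 34.1]
wrist_force: [0.4, -0.2, -1.2]
opening: 0.0525
grasp_force: 52.4
at [0.5619 0.3731 0.1071] rpy [-1.80e+02  1.00e-01  3.41e+01] t 24.98 | units [-0.587  0.444 -0.01   0.336] | rows needed 5.6
```

```bash
python3 -m handwheel '-0.07 0.05 0 0.04 0.5;-0.15 0.11 0 0.09 0.5;-0.24 0.18 0 0.14 0.5;-0.33 0.25 0 0.19 0.5;-0.42 0.32 0 0.24 0.5;-0.5 0.38 0 0.29 0.5;-0.56 0.42 0 0.336 0.5;-0.587 0.444 0 0.336 0.5' && python3 -m handwheel '0 0 0 0 0.5;0 0 0 0 0.5;0 0 0 0 0.5;0 0 0 0 0.5'; python3 -c "
from h import *
c=imaging.calibration('wrist'); im=imaging.get_image('wrist'); z=sensors.get_state()['eef_pos'][2]
cv2.imwrite('pics/w10.png',im[:,:,::-1])
HS['pink']=((160,60,60),(179,255,255))
print('yellow',rects(im,c,.041,'yellow',1500)); print('pink held',rects(im,c,z+.012+.016,'pink',1500))
go(.491,.164,.003,-6.2)"
```

```text
time: 25.65
eef_pos: [0.4877, 0.1599, 0.1057]
orientation: [179.7, 0.3, -6.5]
wrist_force: [-0.2, -0.3, 0.0]
opening: 0.0524
grasp_force: 52.4
time: 25.98
eef_pos: [0.4924, 0.1665, 0.1074]
orientation: [-179.9, -0.0, -6.0]
wrist_force: [0.7, 1.2, 0.5]
opening: 0.0526
grasp_force: 52.4
yellow [[0.6166, 0.2469, np.float32(84.1), 43.5, 82.7], [0.4801, 0.0749, np.float32(-5.9), 55.5, 89.0]]
pink held [[0.4933, 0.1668, np.float32(-6.0), 53.9, 88.5]]
at [0.4922 0.1662 0.1074] rpy [-179.9   -0.    -6. ] t 26.03 | units [-0.003  0.008  0.348  0.002] | rows needed 2.5
```

View pics/w10.png

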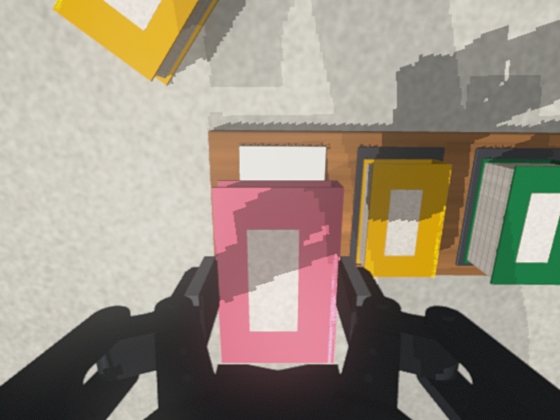

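The picture shows pink level above the white pad (282,165), and yellow seated at (405,220). I'll lower it and release.

```bash
python3 -m handwheel '-0.005 0.006 0.08 0 0.5;-0.005 0.006 0.18 0 0.5;-0.005 0.006 0.27 0 0.5;-0.005 0.006 0.31 0 0.5;-0.005 0.006 0.33 0 0.5;-0.005 0.006 0.338 0 0.5;-0.005 0.006 0.338 0 0.5;-0.005 0.006 0.338 0 0.5' && python3 -m handwheel '0 0 0.004 0 0.5;0 0 0.008 0 0.5;0 0 0.011 0 0.5;0 0 0.011 0 0.5;0 0 0.011 0 0.5'; python3 -c "
from h import *
go(.491,.164,.003,-6.2)"
```

```text
time: 26.7
eef_pos: [0.4906, 0.1632, 0.0069]
orientation: [-180.0, -0.1, -6.2]
wrist_force: [-0.6, -0.5, -0.4]
opening: 0.0521
grasp_force: 52.5
time: 27.12
eef_pos: [0.4899, 0.1627, 0.0031]
orientation: [-180.0, -0.0, -6.2]
wrist_force: [0.1, -0.9, -0.4]
opening: 0.0521
grasp_force: 52.5
at [0.4899 0.1627 0.0031] rpy [-180.    -0.    -6.2] t 27.12 | units [ 0.003 -0.005  0.    -0.   ] | rows needed 0.0
```

```bash
python3 -m handwheel '0 0 0.004 0 0.5;0 0 0.004 0 0.5;0 0 0.004 0 0.5;0 0 0.004 0 0.64;0 0 0.004 0 0.68;0 0 0.004 0 0.72;0 0 0.004 0 0.72;0 0 0.004 0 0.72' && python3 -m handwheel '0 0 0 0 0.72;0 0 -0.05 0 0.72;0 0 -0.15 0 0.72;0 0 -0.28 0 0.72;0 0 -0.42 0 0.72;0 0 -0.55 0 0.72;0 0 -0.65 0 0.72;0 0 -0.65 0 0.72' && python3 -m handwheel '0 0.13 0 0 0.72;0 0.26 0 0 0.72;0 0.39 0 0 0.72;0 0.46 0 0 0.72;0 0.46 0 0 0.72;0 0.46 0 0 0.72;0 0.46 0 0 0.72;0 0.46 0 0 0.72'; python3 -c "
from h import *
c=imaging.calibration('wrist'); im=imaging.get_image('wrist'); cv2.imwrite('pics/w11.png',im[:,:,::-1])
HS['pink']=((160,60,60),(179,255,255)); HS['blue']=((105,80,20),(130,255,255))
for k,z in [('blue',.067),('green',.053),('yellow',.041),('pink',.031)]: print(k,rects(im,c,z,k,1500))
print(sensors.get_state()['eef_pos'])"
```

```text
time: 27.78
eef_pos: [0.4897, 0.1626, 0.0015]
orientation: [180.0, 0.0, -6.2]
wrist_force: [-0.2, -0.3, 0.3]
opening: 0.0619
grasp_force: 0.0
time: 28.45
eef_pos: [0.4939, 0.1638, 0.2026]
orientation: [-179.6, -0.6, -6.2]
wrist_force: [0.5, 0.1, 0.2]
opening: 0.0615
grasp_force: 0.0
time: 29.12
eef_pos: [0.4751, 0.0271, 0.1964]
orientation: [-180.0, 0.0, -6.1]
wrist_force: [0.1, -0.3, 0.3]
opening: 0.0615
grasp_force: 0.0
blue [[0.4611, -0.1013, np.float32(-5.7), 53.8, 86.8]]
green [[0.4705, -0.0131, np.float32(-6.3), 54.8, 87.1]]
yellow [[0.6354, 0.2216, np.float32(-42.5), 40.4, 83.8], [0.4786, 0.0751, np.float32(-6.0), 56.6, 89.1]]
pink [[0.4897, 0.1605, np.float32(-6.1), 57.8, 86.9]]
[0.47509962 0.02716354 0.19642427]
```

View pics/w11.png

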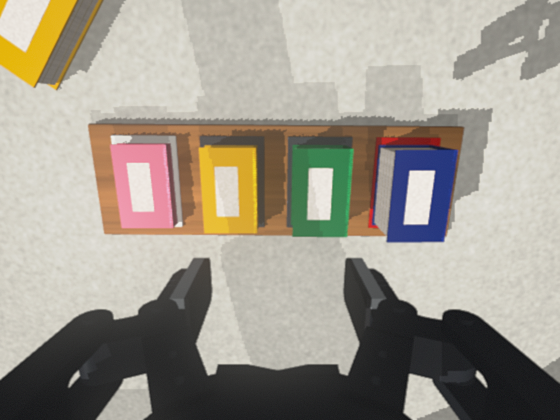

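The picture shows all four books seated on their pads, pink (145,185), yellow (228,190), green (322,190) and blue (417,193), each within about 4 mm of centre with the gripper clear.

```bash
python3 -c "
from workcell import robot
print(robot.hand_in())"
```

```text
the job is handed in; nothing more can be done
None
```

I handed the job in at about 29 s with blue, green, yellow and pink released flat on the red, near-grey, far-grey and white pads, each about 4 mm or less from centre in the last wrist picture; the jar and weight were not touched, and hand-in gave no verdict.

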